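# Post a wafer bar through the sprung slot of the snack box

## Task

Put the wrapped wafer bar away: lift it out of its wooden stand, feel for the narrow slot in the blue and white top of the snack box and slide the bar in on its long edge, then press it all the way through with the fingertips so that it lies inside the box. Be gentle: if it catches, ease off and find the slot instead of forcing it, and leave the mill, the shot glass and the kitchen timer where they are.

Things in the scene. Friction and masses are not known exactly. Their poses are not given: they have to be found in the camera images.
- bar_mid (a point): centre of the wafer bar: stiff teal packet with yellow ends, 11 mm thick, 196 long, 80 high as it stands on its long edge, 0.1 kg. Axes at start: x down, y along its length, z across. Faces flat but for bevels in the outer 4 mm of the long edges and tapers in the last 20 mm at the ends. Loose, lower edge 6 mm and top edge 86 mm above the table: pinch it from above across its thickness.
- stand: low wooden stand fixed to the table, foot 60 x 222 mm, origin on the table under its centre; y along its length, x across. Its pocket is 13 mm wide, between two rails whose tops are 36 mm above the table; the bar stands out 50 mm above them.
- box: snack box fixed to the table, light wood with clear front pane, 116 (x) x 228 (y) x 111 mm high, inner floor 6 mm above the table; on it a white top plate 156 x 240 x 4 mm, whose upper side (the deck) is 115 mm above the table. Origin on the table under the box's middle; x to its back (away from the robot within 0.3 rad), y along the slot. A 13 x 204 mm slot runs through the plate.
- slot (a point): point at deck height (115 mm) over the box's middle, axes as the box's. The plate sits off-centre by up to 18 mm forward or back (box x), too stiff to move, and NO measured pose shows this offset: the real slot's middle line is up to 18 mm from this point along x (exact in y and yaw). Find it by touch or sight.
- cheeks (a point): 42 mm above the deck over the box's middle. On the deck, only 45 to 110 mm either side of the slot's middle, blue cheeks border the slot: back walls 42 mm high flush with the slot's back face, front blocks 30 mm high, 22 deep, flush with its front face. A bar moved back with its lower edge 30 to 42 mm above the deck meets the back walls; its centre is then 1 mm behind the slot's middle line.
- nip (a point): 18 mm above the deck over the box's middle: height of two sprung black rollers in the front blocks. They leave 9 mm free, give way at about 2 N each and press the bar to the back walls: sliding it takes 3 to 12 N, and let go it stays put. Between the cheeks 90 mm of bare deck lets fingers come down; top edge pressed down near the deck, it drops in; if one end hangs, press nearer that end.
- mill: small glass salt mill with a grey cap, 44 mm across, 90 mm high, loose, origin at its foot; bystander
- glass: small clear shot glass, 46 mm across, 57 mm high, loose, origin at its foot; bystander
- timer: round red and white kitchen timer, 64 mm across, 39 mm high, loose, origin at its foot; bystander

How it is judged:
On the way, in this order (a step that is already met when the one before it is completed fails the run):
1. the bar is lifted clear of the stand (z of bar_mid in the frame of stand above 0.095 m), for 0.2 s.
2. the bar, on its long edge, is in the slot with its lower edge at least 10 mm below the deck (z of bar_mid in the frame of box between 0.085 and 0.145 m and x of bar_mid in the frame of box between -0.025 and 0.025 m and y of bar_mid in the frame of box between -0.012 and 0.012 m and angle between the y axis of bar_mid and the y axis of box, either way round below 0.12 rad), for 0.2 s.
At the end, for the whole second after the job is handed in: The wafer bar lies at rest inside the snack box, wholly below its top: its centre less than 60 mm above the table and within the box's walls (54 mm in x and 30 mm in y of the box's middle), with nobody touching it (z of bar_mid in the frame of box below 0.06 m and x of bar_mid in the frame of box between -0.054 and 0.054 m and y of bar_mid in the frame of box between -0.03 and 0.03 m and linear speed of bar below 0.03 m/s).
It fails at once if the bar is pressed against the snack box or its top with more than 30 N (contact force between bar and box above 30 N).
It fails at once if the robot presses on the snack box itself with more than 30 N (contact force between any of the fingers, the arm and box above 30 N).
It fails at once if the mill, the shot glass or the kitchen timer is moved more than 30 mm or tipped over (distance of any of mill, glass, timer from where it was at the start of the episode above 0.03 m or angle between any of mill, glass, timer's own z axis and vertical above 0.6 rad).
It also fails if it takes over 56 s, if anything falls off the work surface, if the arm or the gripper's body presses on something with over 40 N, if the wrist force passes 120 N, or if a joint passes its speed limit or range.

## Robot

A 6-joint arm with a two-finger parallel gripper is mounted at the origin on a cart in front of the work surface, level with it; the furniture and walls round the work are solid. World frame = base frame: x ahead of the robot, y to its left, z up, the work surface at z = 0. Lengths are in m, angles in rad, forces in N, time in s.
With the tool pointing down it reaches from about 0.25 to 0.725 m from the base axis. Payload 4 kg.
Tool frame: the origin (TCP) lies between the finger pads; the fingertips stand 11 mm ahead of it and the grasp point (between the pads) lies 8 mm behind it (bot.tip_extent is the distance from the TCP to the fingertips, in m); z points along the fingers, y is the line along which they close (so a half turn about z gives the same grasp; the last joint's range is limited). The gripper opens to 85 mm and grips with 20 to 120 N. Pads are 22 mm wide; open, the fingers measure 114 mm over their backs; the gripper's body (76 mm by 85 mm) begins 54 mm behind the grasp point. The pads swing forward as they close: fully open they stand 13 mm farther back than shut.
Start: joints at [1.166, 0.241, 0.005, 1.335, 0, 1.571], TCP at [0.197, 0.46, 0.242] pointing down, gripper open.
Joint ranges: [-2.72, 2.72], [-1.05, 1.87], [-1.09, 1.28], [-1.99, 2.15], [-1.42, 1.44], [-3.14, 3.14]. Speed limits (rad/s): [2.79, 2.79, 3.14, 3.14, 3.14, 3.14].

## Interface

Orientations are given as a unit quaternion [x, y, z, w].
In Python, from workcell import bot gives the robot as it stands. The module is installed in compiled form; this text tells all that it offers.
- The arm moves only by the tool drive_tool, never from a script. Its argument "rows" is a list of rows, each an object of numbers: "dx", "dy", "dz": the shift along the tool's x, y, z in units of 50 mm (1.0 is 50 mm); "wx", "wy", "wz": the turn, a rotation vector about the tool's x, y, z in units of 5 degrees (1.0 is 5 degrees); "hand": the finger opening in mm, from 0 to 85.4. A call has 1 to 20 rows; each row is the pose to reach, as a shift and turn from the pose commanded when the call began, along the tool's axes at that moment; what a row does not reach only later rows make up. A row lasts 1/10 s, in which the tool goes at most 50 mm and 8.59 degrees, less where a joint would pass 70% of its speed; a pose out of reach is approached as far as the arm can. A call with a gripper value outside its range is refused whole. The fingers move at their own pace and stop on an object; the grip force is fixed at half the most. Time passes only in rows, so rows that repeat a pose let the fingers close. It gives the time, the measured TCP pose, the force, the opening and the grip force at its end, in the units of the state.
- bot.get_obs(): the state, without advancing time (a new reading comes with each control period).
- bot.camera(name): name is "side" or "top" or "wrist"; returns the picture (480x640x3 uint8, red, green, blue); there is no depth.
- bot.get_calibration(name): a dict with "vfov" (degrees; the focal length in pixels is half the picture's height over the tangent of half this angle, whatever the lens; pixels are square), "cx", "cy" (the principal point, pixels), "origin" and "rotation" of the camera in the world; the wrist camera has in their place "mount" (4x4, takes a point from camera to tool coordinates, whose origin is the TCP and whose axes are the flange's). Camera axes: x right, y up, looking along -z (the intrinsics and any distortion apply to the point x, -y, -z); pixel columns grow to the right and rows downward; lengths in m; the calibration is good to about 2 mm. A picture is of the moment at which its call begins: read the wrist's pose just before it. get_calibration takes no time and is no camera call.
- bot.job_done(): hands the job in; it is judged then, once.
Trained networks look in the newest picture that a camera, given by its name, has taken for a name from the list of things; names that differ only in an ending like _2 or _b are one class to them, and where a whole thing is asked for, a point or a joint stands for the part that bears it (a point fixed in the world has none). Each returns a list of dicts, best first, with "score" (0 to 1); they miss things now and then, are a little off and sometimes report something else, mostly with a low value. They report only what shows in the picture. A call takes as long as a camera call.
- bot.look_for(camera, thing): "extent" ([centre column, centre row, width, height] in pixels, round what is visible of it).
- bot.outline_of(camera, thing): "region" (480x640 bool, what is visible of it) and "extent" ([centre column, centre row, width, height] in pixels, round what is visible of it).
The state is a dict: "clock": time; "joint_pos": joint angles; "joint_vel": joint speeds; "tau": joint torques, N m; "eef_pos": TCP position; "tool_rot": TCP orientation; "ft_force": force on the tool from outside, world axes, zero at the start; "ft_torque": the same for the moment, N m; "grip_width": finger opening in m; "grasp_force": force on a finger pad.
Only numpy, scipy, OpenCV 4.12 (cv2) and the standard library are available. Lean on these libraries where they do the work, as an engineer would, in place of code of your own. Each camera call takes 0.05 s, during which the arm holds its last target. There are 200 camera calls.

## Working session

There is one attempt and no reset: what is moved stays moved. The work goes in short steps, Python scripts to look and compute and a tool call to move; the robot and the scene stay as the last step left them, time stands still between calls to the robot, and variables do not carry over. Pictures are saved under pics/ and viewed, at most 10 in all, crops included, and the job is handed in when it is done.

Besides the shell and the picture viewer there is one more tool, called after ">>>" as name(argument=value, ...) on one line, values as JSON. drive_tool: Moves the arm, as the interface text tells. Its arguments: {"type":"object","properties":{"rows":{"type":"array","items":{"type":"object","properties":{"dx":{"type":"number"},"dy":{"type":"number"},"dz":{"type":"number"},"wx":{"type":"number"},"wy":{"type":"number"},"wz":{"type":"number"},"hand":{"type":"number"}}}}},"required":["rows"]}

```bash
mkdir -p pics; ls
python3 - <<'E'
from workcell import bot
import cv2,numpy as np
np.set_printoptions(precision=4,suppress=True)
for n in("top","side"):
    im=bot.camera(n); cv2.imwrite(f"pics/{n}0.png",im[:,:,::-1])
    print(n,bot.get_calibration(n))
    for t in("bar_mid","stand","box","mill","glass","timer"):
        r=bot.look_for(n,t)
        print(t,[(np.round(a["extent"],0),round(a["score"],2)) for a in r[:2]])
print(bot.get_calibration("wrist")); o=bot.get_obs(); print(o["eef_pos"],o["tool_rot"],o["clock"])
E
```

```text
pics
top {'vfov': 48.40485042774182, 'cx': 324.85172684482995, 'cy': 235.79712532968736, 'origin': array([ 0.4877, -0.0206,  1.2148]), 'rotation': array([-0.0396,  0.0306,  0.7165, -0.6958])}
bar_mid [(array([407., 266.,  90.,  11.]), 0.69)]
stand [(array([405., 269.,  98.,  35.]), 0.62)]
box [(array([218., 267., 126.,  84.]), 0.56)]
mill [(array([333., 188.,  21.,  23.]), 0.88)]
glass [(array([395., 177.,  20.,  22.]), 0.91)]
timer [(array([254., 181.,  32.,  22.]), 0.88)]
side {'vfov': 51.78138956630459, 'cx': 333.51410213747823, 'cy': 236.94398516020146, 'origin': array([ 0.3727, -0.7403,  0.6987]), 'rotation': array([ 0.4413, -0.0671, -0.1478,  0.8826])}
bar_mid [(array([322., 342.,  21., 112.]), 0.86)]
stand [(array([322., 355.,  50., 114.]), 0.62), (array([322., 339.,  22., 102.]), 0.16)]
box [(array([272., 208.,  78., 112.]), 0.61)]
mill [(array([376., 262.,  19.,  42.]), 0.85)]
glass [(array([422., 314.,  28.,  36.]), 0.6)]
timer [(array([363., 220.,  28.,  23.]), 0.68)]
{'vfov': 65.96785171080134, 'cx': 314.9913681265933, 'cy': 241.24291988617944, 'mount': array([[-0.0007,  0.9462,  0.3236,  0.0838],
       [ 1.    ,  0.0007,  0.0002,  0.0009],
       [-0.0001,  0.3236, -0.9462, -0.1309],
       [ 0.    ,  0.    ,  0.    ,  1.    ]])}
[0.1969 0.4596 0.2423] [0.201  0.9796 0.     0.    ] 0.7
```

View pics/top0.png

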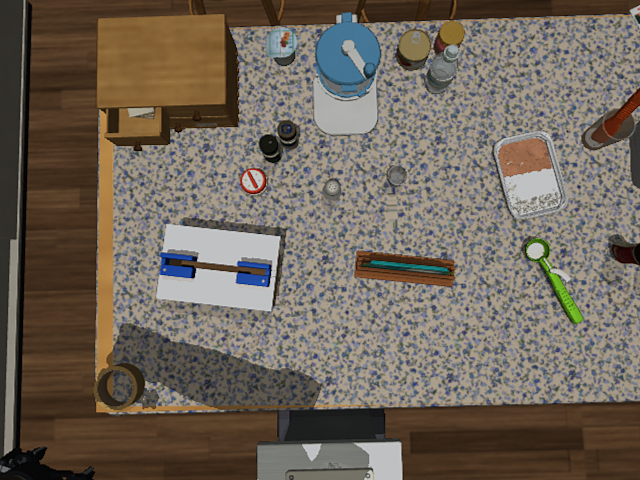

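View pics/side0.png

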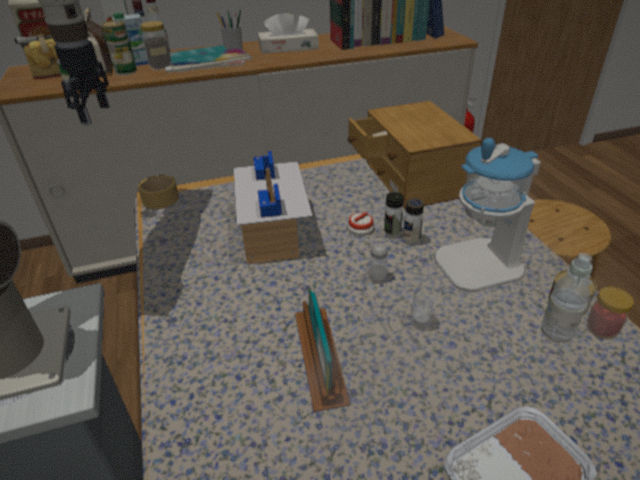

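The top view shows the white plate with its blue cheeks and the dark slot centred near (218,267), and the bar in its stand at (410,267). The mill is at (333,187), the glass at (396,176) and the timer at (254,181). The side view agrees, with the bar at (322,342) and the box at (272,208).

```bash
cat > h.py <<'E'
from workcell import bot
import cv2,numpy as np
from scipy.spatial.transform import Rotation as R
np.set_printoptions(precision=4,suppress=True)
def cam(n,obs=None):
    c=bot.get_calibration(n); f=240/np.tan(np.radians(c["vfov"]/2))
    if n=="wrist":
        T=np.eye(4);T[:3,:3]=R.from_quat(obs["tool_rot"]).as_matrix();T[:3,3]=obs["eef_pos"]
        M=T@c["mount"]; return M[:3,3],M[:3,:3],f,c["cx"],c["cy"]
    return np.array(c["origin"]),R.from_quat(c["rotation"]).as_matrix(),f,c["cx"],c["cy"]
def toz(C,px,z):
    o,M,f,cx,cy=C; px=np.atleast_2d(px).astype(float)
    d=np.c_[(px[:,0]-cx)/f,-(px[:,1]-cy)/f,-np.ones(len(px))]@M.T
    return o+d*((z-o[2])/d[:,2])[:,None]
def proj(C,P):
    o,M,f,cx,cy=C; q=(np.atleast_2d(P)-o)@M
    return np.c_[cx-f*q[:,0]/q[:,2],cy+f*q[:,1]/q[:,2]]
def rect(mask): # min-area rect of largest blob
    k=max(cv2.findContours(mask.astype(np.uint8),cv2.RETR_EXTERNAL,cv2.CHAIN_APPROX_NONE)[0],key=cv2.contourArea)
    return cv2.boxPoints(cv2.minAreaRect(k))
E
python3 - <<'E'
from h import *
im=cv2.imread("pics/top0.png"); hsv=cv2.cvtColor(im,cv2.COLOR_BGR2HSV); C=cam("top")
hh,s,v=cv2.split(hsv)
print("top cam axes",C[1])
w=(s<40)&(v>170); w[:, :150]=0; w[:215]=0; w[315:]=0; w[:,290:]=0
blue=(hh>105)&(hh<130)&(s>150)&(v>90)
blue[:240]=0;blue[295:]=0;blue[:,290:]=0
b=rect(cv2.morphologyEx((w|blue).astype(np.uint8),cv2.MORPH_CLOSE,np.ones((15,15))))
P=toz(C,b,.115); print("plate",b,P, P.mean(0), np.linalg.norm(np.diff(P,axis=0),axis=1))
e=P[1]-P[0]; e2=P[2]-P[1]; print("ang",np.degrees(np.arctan2(e[1],e[0])),np.degrees(np.arctan2(e2[1],e2[0])))
t=((hh>80)&(hh<100)&(s>120)); t[:240]=0;t[300:]=0;t[:,:340]=0;t[:,470:]=0
b=rect(t); P=toz(C,b,.086); print("bar",b,P,P.mean(0))
for n,px,z in(("mill",(333,188),.06),("glass",(396,177),.03),("timer",(254,181),.02)): print(n,toz(C,px,z))
cv2.imwrite("pics/crop.png",cv2.resize(np.hstack([im[215:320,145:295],im[215:320,340:490]]),None,fx=2.6,fy=2.6,interpolation=cv2.INTER_CUBIC))
E
```

```text
top cam axes [[-0.0286  0.9946 -0.0993]
 [-0.9995 -0.0299 -0.0113]
 [-0.0142  0.0989  0.995 ]]
plate [[155.3976 298.5132]
 [164.3107 214.2444]
 [291.5697 227.7045]
 [282.6567 311.9733]] [[0.4784 0.3438 0.115 ]
 [0.6527 0.3256 0.115 ]
 [0.6164 0.0604 0.115 ]
 [0.4437 0.0826 0.115 ]] [0.5478 0.2031 0.115 ] [0.1752 0.2676 0.1741]
ang -5.954817479086747 -97.80032842189281
bar [[368.8416 266.5842]
 [369.5544 259.4554]
 [448.3663 267.3366]
 [447.6534 274.4653]] [[ 0.5323 -0.0987  0.086 ]
 [ 0.5473 -0.1008  0.086 ]
 [ 0.5258 -0.2658  0.086 ]
 [ 0.5109 -0.2635  0.086 ]] [ 0.5291 -0.1822  0.086 ]
mill [[ 0.7076 -0.0284  0.06  ]]
glass [[ 0.734 -0.171  0.03 ]]
timer [[0.737  0.1506 0.02  ]]
```

View pics/crop.png

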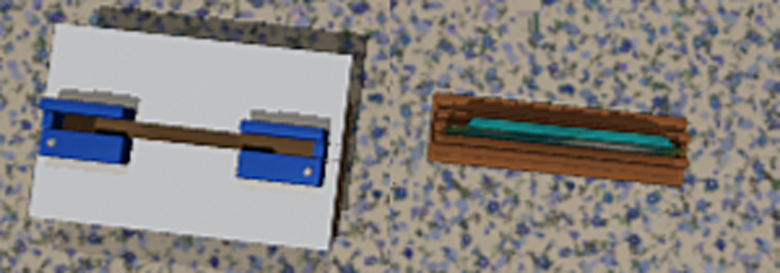

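>>> drive_tool(rows=[{"dx":-8.48,"dy":-1.96,"wz":14.9},{"dx":-8.48,"dy":-1.96,"wz":14.9},{"dx":-8.48,"dy":-1.96,"wz":14.9},{"dx":-8.48,"dy":-1.96,"wz":14.9},{"dx":-8.48,"dy":-1.96,"wz":14.9},{"dx":-8.48,"dy":-1.96,"wz":14.9},{"dx":-8.48,"dy":-1.96,"wz":14.9},{"dx":-8.48,"dy":-1.96,"wz":14.9},{"dx":-8.48,"dy":-1.96,"wz":14.9},{"dx":-8.48,"dy":-1.96,"wz":14.9},{"dx":-8.48,"dy":-1.96,"wz":14.9},{"dx":-8.48,"dy":-1.96,"wz":14.9}])

```text
invalid input at $.rows[0]: expected keys dx, dy, dz, wx, wy, wz, hand
```

Run:
```python
from h import *
o=bot.get_obs(); im=bot.camera("wrist"); cv2.imwrite("pics/w1.png",im[:,:,::-1]); np.save("w1.npy",np.r_[o["eef_pos"],o["tool_rot"]])
print(o["clock"],o["eef_pos"],o["tool_rot"],o["joint_pos"])
```

```text
0.7 [0.1969 0.4596 0.2423] [0.201  0.9796 0.     0.    ] [ 1.166   0.2406  0.005   1.3352 -0.      1.5708]
```

View pics/w1.png

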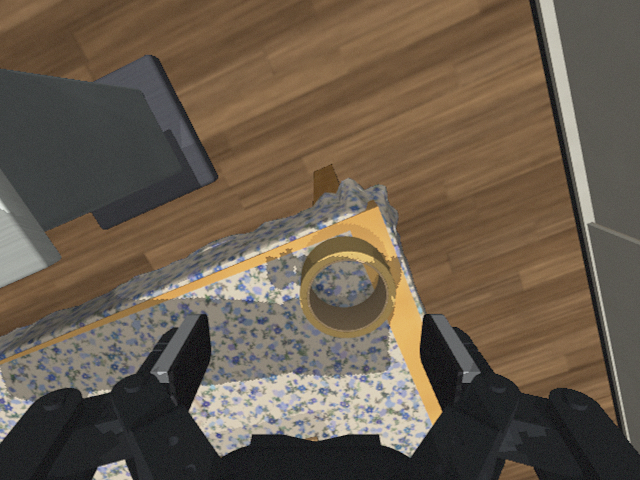

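The picture is from the start pose, because the move was refused. It shows only the worktop corner and a ring at (348,285), with the fingers at the lower edge. Resending with all keys.

>>> drive_tool(rows=[{"dx":-8.48,"dy":-1.96,"dz":0,"wx":0,"wy":0,"wz":14.9,"hand":85},{"dx":-8.48,"dy":-1.96,"dz":0,"wx":0,"wy":0,"wz":14.9,"hand":85},{"dx":-8.48,"dy":-1.96,"dz":0,"wx":0,"wy":0,"wz":14.9,"hand":85},{"dx":-8.48,"dy":-1.96,"dz":0,"wx":0,"wy":0,"wz":14.9,"hand":85},{"dx":-8.48,"dy":-1.96,"dz":0,"wx":0,"wy":0,"wz":14.9,"hand":85},{"dx":-8.48,"dy":-1.96,"dz":0,"wx":0,"wy":0,"wz":14.9,"hand":85},{"dx":-8.48,"dy":-1.96,"dz":0,"wx":0,"wy":0,"wz":14.9,"hand":85},{"dx":-8.48,"dy":-1.96,"dz":0,"wx":0,"wy":0,"wz":14.9,"hand":85},{"dx":-8.48,"dy":-1.96,"dz":0,"wx":0,"wy":0,"wz":14.9,"hand":85},{"dx":-8.48,"dy":-1.96,"dz":0,"wx":0,"wy":0,"wz":14.9,"hand":85},{"dx":-8.48,"dy":-1.96,"dz":0,"wx":0,"wy":0,"wz":14.9,"hand":85},{"dx":-8.48,"dy":-1.96,"dz":0,"wx":0,"wy":0,"wz":14.9,"hand":85}])

```text
clock: 1.95
eef_pos: [0.5472, 0.2031, 0.2422]
tool_rot: [0.752, 0.659, -0.0, -0.0]
ft_force: [-0.2, 0.2, 0.6]
grip_width: 0.085
grasp_force: 0.0
```

Run:
```python
from h import *
o=bot.get_obs(); im=bot.camera("wrist"); cv2.imwrite("pics/w2.png",im[:,:,::-1]); np.save("w2.npy",np.r_[o["eef_pos"],o["tool_rot"]])
print(o["clock"],o["eef_pos"],o["tool_rot"],o["joint_pos"],o["joint_vel"])
```

```text
1.95 [0.5472 0.2031 0.2422] [ 0.7525  0.6586 -0.0003 -0.0003] [0.3552 0.4101 0.2436 1.405  0.0004 2.0587] [ 0.0179 -0.0111 -0.0048  0.0001 -0.0022  0.    ]
```

View pics/w2.png

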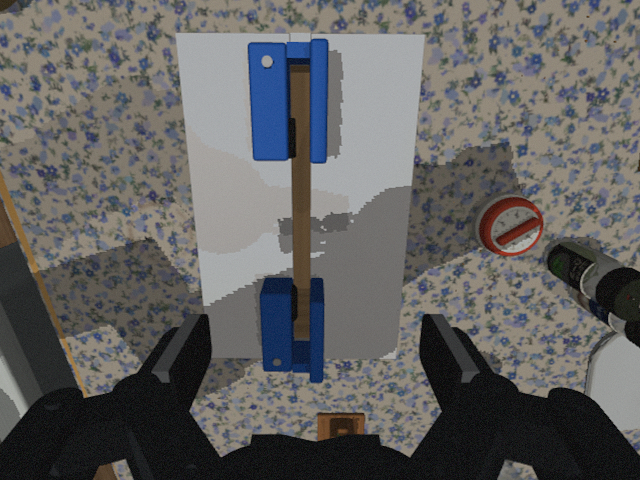

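The wrist view shows the slot as a brown strip at columns 292–310, rows 65–335. Front blocks are on the left, back walls on the right, with the black rollers at (293,137) and (293,305). The timer is at (512,225).

Run:
```python
from h import *
im=cv2.imread("pics/w2.png").astype(int); p=np.load("w2.npy"); C=cam("wrist",dict(eef_pos=p[:3],tool_rot=p[3:]))
br=((im[:,:,2]-im[:,:,0])>25)  # brown: red >> blue
L=[];Rr=[]
for r in list(range(168,212))+list(range(240,272)):
    c=np.where(br[r,285:320])[0]+285
    if len(c)>8: L.append((c[0]-.5+.5,r)); Rr.append((c[-1]+1,r))
L=np.array(L);Rr=np.array(Rr); print(len(L),L[::12].tolist(),Rr[::12].tolist())
Pl=toz(C,L,.115);Pr=toz(C,Rr,.115)
for P in(Pl,Pr):
    k=np.polyfit(P[:,1],P[:,0],1); print("x at y=.203:",np.polyval(k,.203),"slope deg",np.degrees(np.arctan(k[0])), "resid",np.std(P[:,0]-np.polyval(k,P[:,1])))
for n,px,z in(("cheek front block top outer corners",[(249,44),(288,43),(262,372),(252,159)],.145),("wall top",[(327,40),(311,40),(310,381),(323,381)],.157),("plate",[(178,34),(424,34),(205,357),(398,357)],.115)):
    print(n,toz(C,px,z)[:,:2].tolist())
```

```text
76 [[292.0, 168.0], [293.0, 180.0], [293.0, 192.0], [293.0, 204.0], [293.0, 244.0], [293.0, 256.0], [294.0, 268.0]] [[310, 168], [310, 180], [310, 192], [310, 204], [310, 244], [310, 256], [310, 268]]
x at y=.203: 0.531022243513143 slope deg 7.912474423293429 resid 0.00022879627277737073
x at y=.203: 0.5432449367937655 slope deg 7.899004054680792 resid 5.456117837352067e-17
cheek front block top outer corners [[0.527078058717862, 0.3282496015843479], [0.5484770558959214, 0.32586844853920227], [0.49521727897200607, 0.11300126336722482], [0.5170183059611088, 0.26673721962475766]]
wall top [[0.5693571184304025, 0.3224861799437309], [0.5610981558203539, 0.323597092530737], [0.5309475857241991, 0.11007594712701682], [0.5400930538346199, 0.10885757262980689]]
plate [[0.48040234001171345, 0.34500253918229773], [0.6313643805734944, 0.32469414375515276], [0.442834182528517, 0.11106532662508353], [0.6009699972427008, 0.08997916138209214]]
```

>>> drive_tool(rows=[{"dx":-7.78,"dy":0.67,"dz":0,"wx":0,"wy":0,"wz":0,"hand":60},{"dx":-7.78,"dy":0.67,"dz":0,"wx":0,"wy":0,"wz":0,"hand":60},{"dx":-7.78,"dy":0.67,"dz":0,"wx":0,"wy":0,"wz":0,"hand":60},{"dx":-7.78,"dy":0.67,"dz":0,"wx":0,"wy":0,"wz":0,"hand":60},{"dx":-7.78,"dy":0.67,"dz":0,"wx":0,"wy":0,"wz":0,"hand":60},{"dx":-7.78,"dy":0.67,"dz":0,"wx":0,"wy":0,"wz":0,"hand":60},{"dx":-7.78,"dy":0.67,"dz":0,"wx":0,"wy":0,"wz":0,"hand":60},{"dx":-7.78,"dy":0.67,"dz":0,"wx":0,"wy":0,"wz":0,"hand":60},{"dx":-7.78,"dy":0.67,"dz":0,"wx":0,"wy":0,"wz":0,"hand":60},{"dx":-7.78,"dy":0.67,"dz":0,"wx":0,"wy":0,"wz":0,"hand":60}])

```text
clock: 3.0
eef_pos: [0.5289, -0.187, 0.2425]
tool_rot: [0.753, 0.658, 0.0, -0.0]
ft_force: [-0.0, 0.2, 0.4]
grip_width: 0.06
grasp_force: 0.0
```

Run:
```python
from h import *
o=bot.get_obs(); im=bot.camera("wrist"); cv2.imwrite("pics/w3.png",im[:,:,::-1]); np.save("w3.npy",np.r_[o["eef_pos"],o["tool_rot"]])
print(o["clock"],o["eef_pos"],o["tool_rot"])
b=bot.outline_of("wrist","bar_mid")[0]; print(b["score"],b["extent"])
C=cam("wrist",o); m=b["region"]; np.save("m3.npy",m)
for r in range(40,400,20):
    c=np.where(m[r])[0]
    if len(c): print(r,c[0],c[-1],toz(C,[(c[0],r),(c[-1]+1,r)],.086)[:,:2].tolist())
```

```text
3.0 [ 0.5289 -0.187   0.2425] [ 0.753   0.658   0.0002 -0.0002]
0.59 [315.5, 198.8, 20.6, 208.5]
100 308 310 [[0.5364131905390213, -0.09253637567316098], [0.5385735193283945, -0.09283017635411112]]
120 309 323 [[0.5352004695946433, -0.10631098355367398], [0.5461815230988016, -0.10780415705424959]]
140 308 323 [[0.5324578359301031, -0.12034880092502774], [0.5443689935649894, -0.12196819033727378]]
160 308 323 [[0.5303781474844637, -0.134972313899339], [0.5424941367578742, -0.13661928082793823]]
180 309 322 [[0.5289962052220095, -0.15021221127205808], [0.5397831955984352, -0.15167827367793743]]
200 309 323 [[0.5267808191909034, -0.1658882303444743], [0.5385441239292195, -0.16748670236769236]]
220 309 322 [[0.5244851083517029, -0.18213262585602677], [0.5356632791965594, -0.1836513090037764]]
240 310 322 [[0.52291782182443, -0.19908734203618605], [0.5334892203645334, -0.20052331635935622]]
260 310 322 [[0.5204630788757794, -0.21656736383801667], [0.531233370985773, -0.21803006767208627]]
280 310 322 [[0.5179142137169677, -0.23471762212491643], [0.5288910269951531, -0.23620806932358998]]
300 312 321 [[0.5169874868576195, -0.25381115480442584], [0.5255962522204386, -0.2549798173038864]]
```

View pics/w3.png

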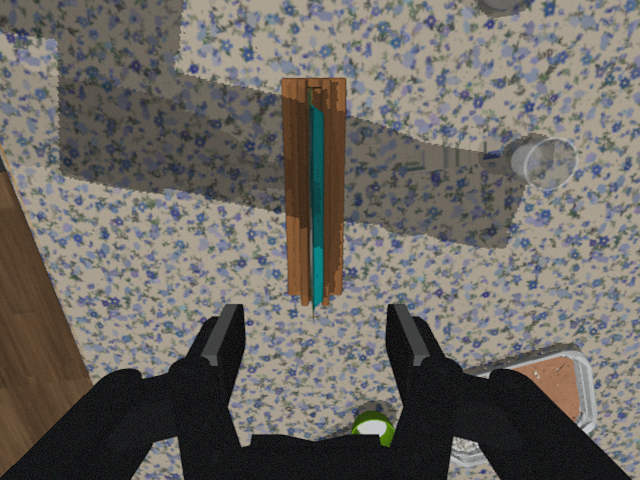

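The bar stands in its pocket at columns 308–323, rows 90–318, centred between the fingers. The glass at (545,162) is well clear.

>>> drive_tool(rows=[{"dx":0.14,"dy":0.02,"dz":1.0,"wx":0,"wy":0,"wz":0,"hand":50},{"dx":0.14,"dy":0.02,"dz":2.0,"wx":0,"wy":0,"wz":0,"hand":50},{"dx":0.14,"dy":0.02,"dz":2.8,"wx":0,"wy":0,"wz":0,"hand":50},{"dx":0.14,"dy":0.02,"dz":3.4,"wx":0,"wy":0,"wz":0,"hand":50},{"dx":0.14,"dy":0.02,"dz":3.71,"wx":0,"wy":0,"wz":0,"hand":50},{"dx":0.14,"dy":0.02,"dz":3.71,"wx":0,"wy":0,"wz":0,"hand":50},{"dx":0.14,"dy":0.02,"dz":3.71,"wx":0,"wy":0,"wz":0,"hand":18},{"dx":0.14,"dy":0.02,"dz":3.71,"wx":0,"wy":0,"wz":0,"hand":18},{"dx":0.14,"dy":0.02,"dz":3.71,"wx":0,"wy":0,"wz":0,"hand":18},{"dx":0.14,"dy":0.02,"dz":3.71,"wx":0,"wy":0,"wz":0,"hand":18}])

```text
clock: 4.1
eef_pos: [0.5319, -0.1808, 0.0581]
tool_rot: [0.753, 0.658, 0.001, 0.001]
ft_force: [-0.5, 0.8, 0.4]
grip_width: 0.0178
grasp_force: 0.0
```

>>> drive_tool(rows=[{"dx":0,"dy":0,"dz":0,"wx":0,"wy":0,"wz":0,"hand":4},{"dx":0,"dy":0,"dz":0,"wx":0,"wy":0,"wz":0,"hand":4},{"dx":0,"dy":0,"dz":0,"wx":0,"wy":0,"wz":0,"hand":4},{"dx":0,"dy":0,"dz":0,"wx":0,"wy":0,"wz":0,"hand":4},{"dx":0,"dy":0,"dz":0,"wx":0,"wy":0,"wz":0,"hand":4}])

```text
clock: 4.6
eef_pos: [0.5304, -0.1807, 0.0581]
tool_rot: [0.753, 0.658, -0.0, -0.0]
ft_force: [-4.5, 0.9, 7.8]
grip_width: 0.0104
grasp_force: 60.7
```

>>> drive_tool(rows=[{"dx":0,"dy":0,"dz":-0.2,"wx":0,"wy":0,"wz":0,"hand":4},{"dx":0,"dy":0,"dz":-0.6,"wx":0,"wy":0,"wz":0,"hand":4},{"dx":0,"dy":0,"dz":-1.2,"wx":0,"wy":0,"wz":0,"hand":4},{"dx":0,"dy":0,"dz":-2.0,"wx":0,"wy":0,"wz":0,"hand":4},{"dx":0,"dy":0,"dz":-2.8,"wx":0,"wy":0,"wz":0,"hand":4},{"dx":0,"dy":0,"dz":-3.5,"wx":0,"wy":0,"wz":0,"hand":4},{"dx":0,"dy":0,"dz":-3.5,"wx":0,"wy":0,"wz":0,"hand":4},{"dx":0,"dy":0,"dz":-3.5,"wx":0,"wy":0,"wz":0,"hand":4}])

```text
clock: 5.4
eef_pos: [0.5317, -0.181, 0.2332]
tool_rot: [0.753, 0.658, 0.001, 0.001]
ft_force: [0.1, 0.5, -1.4]
grip_width: 0.0097
grasp_force: 59.9
```

Run:
```python
from h import *
o=bot.get_obs(); im=bot.camera("wrist"); cv2.imwrite("pics/w4.png",im[:,:,::-1])
im2=bot.camera("side"); cv2.imwrite("pics/s4.png",im2[200:440,200:520,::-1])
print(o["clock"],o["eef_pos"],o["tool_rot"],o["ft_force"],o["grip_width"],o["grasp_force"])
b=bot.outline_of("side","bar_mid")[0]; print(b["score"],b["extent"])
cv2.imwrite("pics/c4.png",np.hstack([im[:,:,::-1],cv2.resize(im2[60:420,200:440,::-1],(320,480))])[:, :][::1])
a=cv2.imread("pics/c4.png"); cv2.imwrite("pics/c4.png",cv2.resize(a,(800,400)))
```

```text
5.4 [ 0.5317 -0.181   0.2332] [0.753  0.658  0.0008 0.0013] [ 0.1034  0.461  -1.4418] 0.009653727480659527 59.866872327402234
0.62 [323.5, 272.1, 17.6, 93.5]
```

View pics/c4.png

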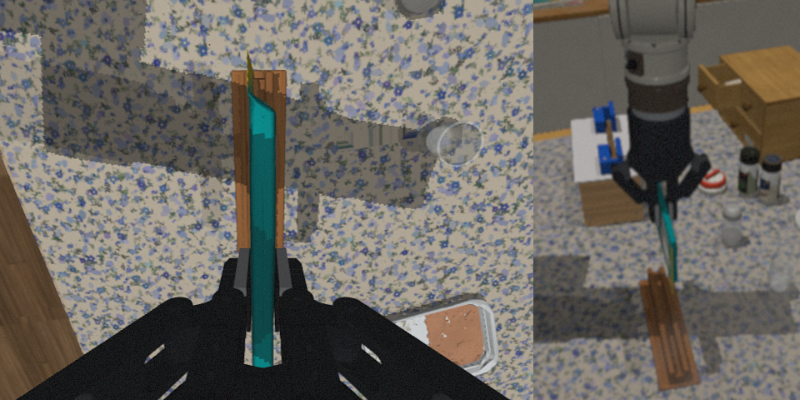

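The bar is lifted clear of the stand and held across its thickness. I need a closer look at its roll and its far end near (260,90).

Run:
```python
import cv2,numpy as np
a=cv2.imread("pics/w4.png")[40:320,230:400]; b=cv2.imread("pics/s4.png")[0:130,60:180]
cv2.imwrite("pics/z4.png",np.hstack([cv2.resize(a,(360,593),interpolation=cv2.INTER_CUBIC),cv2.resize(b,(436,593),interpolation=cv2.INTER_CUBIC)]))
```

```text
(no output)
```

View pics/z4.png

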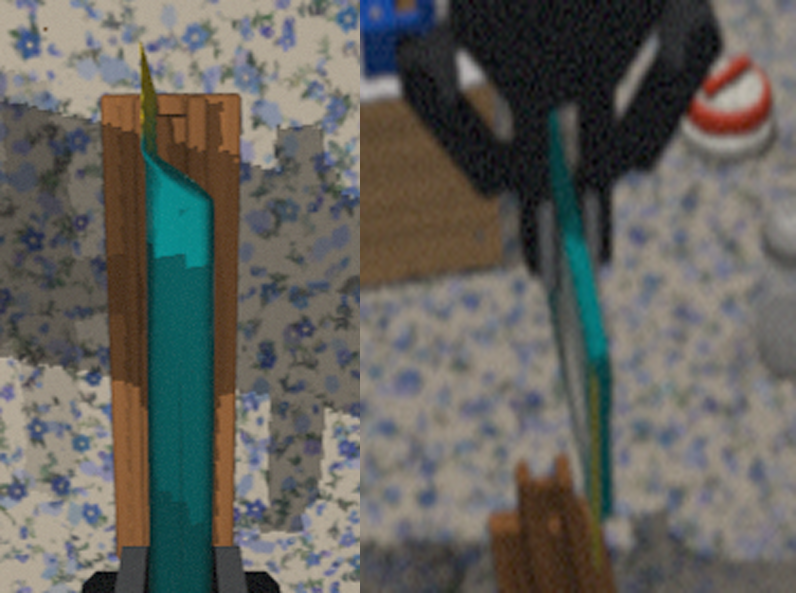

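The bar hangs straight and unrolled: its top edge runs at zoom columns 147–213 with the tapered tip at (142,45). Its in-hand offset is about 1 mm. Now carrying it to just in front of the slot line, above the cheeks.

>>> drive_tool(rows=[{"dx":0.3,"dy":-0.05,"dz":0,"wx":0,"wy":0,"wz":0,"hand":4},{"dx":1.0,"dy":-0.15,"dz":0,"wx":0,"wy":0,"wz":0,"hand":4},{"dx":1.9,"dy":-0.29,"dz":0,"wx":0,"wy":0,"wz":0,"hand":4},{"dx":2.8,"dy":-0.43,"dz":0,"wx":0,"wy":0,"wz":0,"hand":4},{"dx":3.7,"dy":-0.57,"dz":0,"wx":0,"wy":0,"wz":0,"hand":4},{"dx":4.6,"dy":-0.71,"dz":0,"wx":0,"wy":0,"wz":0,"hand":4},{"dx":5.5,"dy":-0.85,"dz":0,"wx":0,"wy":0,"wz":0,"hand":4},{"dx":6.4,"dy":-0.99,"dz":0,"wx":0,"wy":0,"wz":0.05,"hand":4},{"dx":7.2,"dy":-1.11,"dz":0,"wx":0,"wy":0,"wz":0.05,"hand":4},{"dx":7.7,"dy":-1.19,"dz":0,"wx":0,"wy":0,"wz":0.05,"hand":4},{"dx":7.93,"dy":-1.22,"dz":0,"wx":0,"wy":0,"wz":0.05,"hand":4},{"dx":7.93,"dy":-1.22,"dz":0,"wx":0,"wy":0,"wz":0.05,"hand":4},{"dx":7.93,"dy":-1.22,"dz":0,"wx":0,"wy":0,"wz":0.05,"hand":4}])

```text
clock: 6.85
eef_pos: [0.5233, 0.2197, 0.2313]
tool_rot: [0.754, 0.656, -0.001, 0.0]
ft_force: [-0.4, -0.5, -0.6]
grip_width: 0.0102
grasp_force: 59.8
```

Run:
```python
from h import *
o=bot.get_obs(); im=bot.camera("wrist"); cv2.imwrite("pics/w5.png",im[:,:,::-1])
print(o["clock"],o["eef_pos"],o["tool_rot"],o["ft_force"],o["ft_torque"],o["grip_width"],o["grasp_force"])
```

```text
6.85 [0.5233 0.2197 0.2313] [ 0.7545  0.6563 -0.0008  0.0001] [-0.3639 -0.5126 -0.6035] [ 0.0286  0.0403 -0.012 ] 0.010232808217354979 59.819740327075124
```

View pics/w5.png

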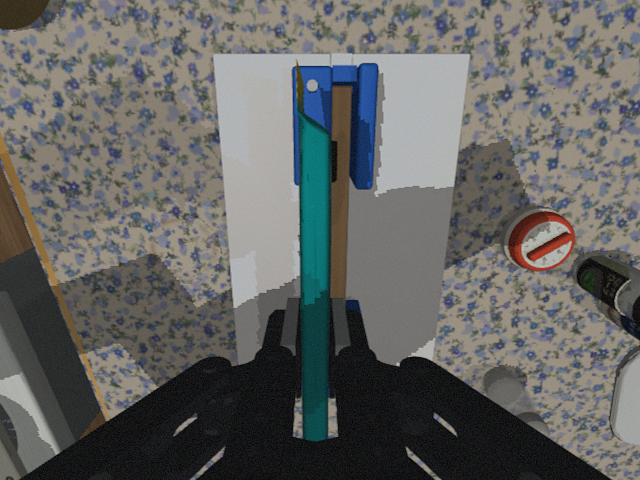

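The bar is parallel to the slot and just in front of it: the bar is at columns 300–330 and the slot at 332–350. The timer at (540,240) is clear. Now lowering and feeling for the back walls.

>>> drive_tool(rows=[{"dx":0,"dy":0,"dz":0.2,"wx":0,"wy":0,"wz":0,"hand":4},{"dx":0,"dy":0,"dz":0.4,"wx":0,"wy":0,"wz":0,"hand":4},{"dx":0,"dy":0.0,"dz":0.56,"wx":0,"wy":0,"wz":0,"hand":4},{"dx":0,"dy":0.08,"dz":0.56,"wx":0,"wy":0,"wz":0,"hand":4},{"dx":0,"dy":0.15,"dz":0.56,"wx":0,"wy":0,"wz":0,"hand":4},{"dx":0,"dy":0.2,"dz":0.56,"wx":0,"wy":0,"wz":0,"hand":4},{"dx":0,"dy":0.24,"dz":0.56,"wx":0,"wy":0,"wz":0,"hand":4},{"dx":0,"dy":0.24,"dz":0.56,"wx":0,"wy":0,"wz":0,"hand":4},{"dx":0,"dy":0.24,"dz":0.56,"wx":0,"wy":0,"wz":0,"hand":4}])

```text
clock: 7.8
eef_pos: [0.5357, 0.2189, 0.204]
tool_rot: [0.754, 0.656, 0.0, 0.0]
ft_force: [0.7, 0.5, -1.3]
grip_width: 0.0104
grasp_force: 59.8
```

>>> drive_tool(rows=[{"dx":0,"dy":0.02,"dz":0,"wx":0,"wy":0,"wz":0,"hand":4},{"dx":0,"dy":0.04,"dz":0,"wx":0,"wy":0,"wz":0,"hand":4},{"dx":0,"dy":0.06,"dz":0,"wx":0,"wy":0,"wz":0,"hand":4},{"dx":0,"dy":0.06,"dz":0,"wx":0,"wy":0,"wz":0,"hand":4}])

```text
clock: 8.2
eef_pos: [0.5387, 0.2184, 0.2038]
tool_rot: [0.754, 0.656, 0.0, 0.0]
ft_force: [0.5, 0.3, -0.8]
grip_width: 0.0103
grasp_force: 59.8
```

>>> drive_tool(rows=[{"dx":0,"dy":0.02,"dz":0,"wx":0,"wy":0,"wz":0,"hand":4},{"dx":0,"dy":0.04,"dz":0,"wx":0,"wy":0,"wz":0,"hand":4},{"dx":0,"dy":0.04,"dz":0,"wx":0,"wy":0,"wz":0,"hand":4}])

```text
clock: 8.5
eef_pos: [0.5406, 0.2181, 0.2037]
tool_rot: [0.754, 0.656, -0.0, -0.0]
ft_force: [-0.4, -0.8, -0.9]
grip_width: 0.0101
grasp_force: 59.6
```

>>> drive_tool(rows=[{"dx":0,"dy":0.02,"dz":0,"wx":0,"wy":0,"wz":0,"hand":4},{"dx":0,"dy":0.02,"dz":0,"wx":0,"wy":0,"wz":0,"hand":4}])

```text
clock: 8.7
eef_pos: [0.5408, 0.2181, 0.2037]
tool_rot: [0.754, 0.656, -0.001, -0.001]
ft_force: [-4.0, 0.9, 0.9]
grip_width: 0.0098
grasp_force: 59.7
```

>>> drive_tool(rows=[{"dx":0,"dy":0.02,"dz":0,"wx":0,"wy":0,"wz":0,"hand":4},{"dx":0,"dy":0.02,"dz":0,"wx":0,"wy":0,"wz":0,"hand":4}])

```text
clock: 8.9
eef_pos: [0.541, 0.218, 0.2037]
tool_rot: [0.754, 0.657, -0.001, -0.001]
ft_force: [-6.0, -0.1, 1.5]
grip_width: 0.0106
grasp_force: 59.7
```

>>> drive_tool(rows=[{"dx":0,"dy":0.02,"dz":0,"wx":0,"wy":0,"wz":0,"hand":4},{"dx":0,"dy":0.02,"dz":0,"wx":0,"wy":0,"wz":0,"hand":4}])

```text
clock: 9.1
eef_pos: [0.5412, 0.218, 0.2036]
tool_rot: [0.754, 0.657, -0.002, -0.002]
ft_force: [-7.2, 1.0, 2.7]
grip_width: 0.0102
grasp_force: 59.8
```

>>> drive_tool(rows=[{"dx":0,"dy":-0.07,"dz":0,"wx":0,"wy":0,"wz":0,"hand":4},{"dx":0,"dy":-0.07,"dz":0,"wx":0,"wy":0,"wz":0,"hand":4},{"dx":0,"dy":-0.07,"dz":0.1,"wx":0,"wy":0,"wz":0,"hand":4},{"dx":0,"dy":-0.07,"dz":0.2,"wx":0,"wy":0,"wz":0,"hand":4},{"dx":0,"dy":-0.07,"dz":0.25,"wx":0,"wy":0,"wz":0,"hand":4},{"dx":0,"dy":-0.07,"dz":0.25,"wx":0,"wy":0,"wz":0,"hand":4}])

```text
clock: 9.7
eef_pos: [0.5404, 0.218, 0.1908]
tool_rot: [0.754, 0.656, -0.0, 0.0]
ft_force: [0.2, -1.8, -2.1]
grip_width: 0.0103
grasp_force: 59.7
```

>>> drive_tool(rows=[{"dx":0,"dy":0,"dz":0.05,"wx":0,"wy":0,"wz":0,"hand":4},{"dx":0,"dy":0,"dz":0.1,"wx":0,"wy":0,"wz":0,"hand":4},{"dx":0,"dy":0,"dz":0.15,"wx":0,"wy":0,"wz":0,"hand":4},{"dx":0,"dy":0,"dz":0.2,"wx":0,"wy":0,"wz":0,"hand":4},{"dx":0,"dy":0,"dz":0.2,"wx":0,"wy":0,"wz":0,"hand":4}])

```text
clock: 10.2
eef_pos: [0.5404, 0.2184, 0.1813]
tool_rot: [0.754, 0.656, 0.0, 0.0]
ft_force: [-0.6, 1.4, 2.5]
grip_width: 0.0105
grasp_force: 60.4
```

>>> drive_tool(rows=[{"dx":0,"dy":0,"dz":0.05,"wx":0,"wy":0,"wz":0,"hand":4},{"dx":0,"dy":0,"dz":0.1,"wx":0,"wy":0,"wz":0,"hand":4},{"dx":0,"dy":0,"dz":0.15,"wx":0,"wy":0,"wz":0,"hand":4},{"dx":0,"dy":0,"dz":0.2,"wx":0,"wy":0,"wz":0,"hand":4},{"dx":0,"dy":0,"dz":0.22,"wx":0,"wy":0,"wz":0,"hand":4}])

```text
clock: 10.7
eef_pos: [0.5403, 0.218, 0.1699]
tool_rot: [0.754, 0.656, -0.0, 0.0]
ft_force: [0.9, 0.7, 2.2]
grip_width: 0.0102
grasp_force: 60.4
```

>>> drive_tool(rows=[{"dx":0,"dy":0,"dz":0.04,"wx":0,"wy":0,"wz":0,"hand":4},{"dx":0,"dy":0,"dz":0.08,"wx":0,"wy":0,"wz":0,"hand":4},{"dx":0,"dy":0,"dz":0.08,"wx":0,"wy":0,"wz":0,"hand":4}])

```text
clock: 11.0
eef_pos: [0.5402, 0.2181, 0.1658]
tool_rot: [0.754, 0.656, -0.0, 0.0]
ft_force: [1.9, 0.2, -0.2]
grip_width: 0.0103
grasp_force: 60.2
```

>>> drive_tool(rows=[{"dx":0,"dy":0,"dz":0.04,"wx":0,"wy":0,"wz":0,"hand":4},{"dx":0,"dy":0,"dz":0.08,"wx":0,"wy":0,"wz":0,"hand":4},{"dx":0,"dy":0,"dz":0.08,"wx":0,"wy":0,"wz":0,"hand":4}])

```text
clock: 11.3
eef_pos: [0.5402, 0.2181, 0.1619]
tool_rot: [0.754, 0.656, -0.0, 0.0]
ft_force: [2.1, -0.1, 0.2]
grip_width: 0.0104
grasp_force: 60.2
```

>>> drive_tool(rows=[{"dx":0,"dy":0,"dz":0.04,"wx":0,"wy":0,"wz":0,"hand":4},{"dx":0,"dy":0,"dz":0.08,"wx":0,"wy":0,"wz":0,"hand":4},{"dx":0,"dy":0,"dz":0.08,"wx":0,"wy":0,"wz":0,"hand":4}])

```text
clock: 11.6
eef_pos: [0.5402, 0.2181, 0.1579]
tool_rot: [0.754, 0.656, -0.0, 0.0]
ft_force: [2.7, 0.5, -0.4]
grip_width: 0.0104
grasp_force: 60.1
```

>>> drive_tool(rows=[{"dx":0,"dy":0,"dz":0.06,"wx":0,"wy":0,"wz":0,"hand":4},{"dx":0,"dy":0,"dz":0.12,"wx":0,"wy":0,"wz":0,"hand":4},{"dx":0,"dy":0,"dz":0.18,"wx":0,"wy":0,"wz":0,"hand":4},{"dx":0,"dy":0,"dz":0.24,"wx":0,"wy":0,"wz":0,"hand":4},{"dx":0,"dy":0,"dz":0.24,"wx":0,"wy":0,"wz":0,"hand":4}])

```text
clock: 12.1
eef_pos: [0.54, 0.2181, 0.1455]
tool_rot: [0.754, 0.656, -0.0, -0.0]
ft_force: [2.9, -0.1, -2.8]
grip_width: 0.0106
grasp_force: 59.8
```

>>> drive_tool(rows=[{"dx":0,"dy":0,"dz":0.06,"wx":0,"wy":0,"wz":0,"hand":4},{"dx":0,"dy":0,"dz":0.12,"wx":0,"wy":0,"wz":0,"hand":4},{"dx":0,"dy":0,"dz":0.18,"wx":0,"wy":0,"wz":0,"hand":4},{"dx":0,"dy":0,"dz":0.24,"wx":0,"wy":0,"wz":0,"hand":4},{"dx":0,"dy":0,"dz":0.24,"wx":0,"wy":0,"wz":0,"hand":4},{"dx":0,"dy":0,"dz":0.24,"wx":0,"wy":0,"wz":0,"hand":4}])

```text
clock: 12.7
eef_pos: [0.5399, 0.2181, 0.1336]
tool_rot: [0.754, 0.656, -0.0, -0.0]
ft_force: [1.9, 1.5, -3.6]
grip_width: 0.01
grasp_force: 59.6
```

>>> drive_tool(rows=[{"dx":0,"dy":0,"dz":0,"wx":0,"wy":0,"wz":0,"hand":35},{"dx":0,"dy":0,"dz":0,"wx":0,"wy":0,"wz":0,"hand":35},{"dx":0,"dy":0,"dz":0,"wx":0,"wy":0,"wz":0,"hand":35},{"dx":0,"dy":0,"dz":-0.5,"wx":0,"wy":0,"wz":0,"hand":35},{"dx":0,"dy":0,"dz":-1.2,"wx":0,"wy":0,"wz":0,"hand":35},{"dx":0,"dy":0,"dz":-1.5,"wx":0,"wy":0,"wz":0,"hand":35},{"dx":0,"dy":0,"dz":-1.5,"wx":0,"wy":0,"wz":0,"hand":0},{"dx":0,"dy":0,"dz":-1.5,"wx":0,"wy":0,"wz":0,"hand":0},{"dx":0,"dy":0,"dz":-1.5,"wx":0,"wy":0,"wz":0,"hand":0},{"dx":0,"dy":0,"dz":-1.5,"wx":0,"wy":0,"wz":0,"hand":0},{"dx":0,"dy":0,"dz":-1.5,"wx":0,"wy":0,"wz":0,"hand":0}])

```text
clock: 13.8
eef_pos: [0.5395, 0.218, 0.2081]
tool_rot: [0.754, 0.656, -0.001, -0.0]
ft_force: [0.5, -0.1, -0.0]
grip_width: 0.0003
grasp_force: 0.0
```

Run:
```python
from h import *
o=bot.get_obs(); im=bot.camera("wrist"); cv2.imwrite("pics/w6.png",im[:,:,::-1])
print(o["clock"],o["eef_pos"],o["ft_force"],o["grip_width"])
```

```text
13.8 [0.5395 0.218  0.2081] [ 0.5445 -0.1233 -0.0079] 0.00034921435851804493
```

View pics/w6.png

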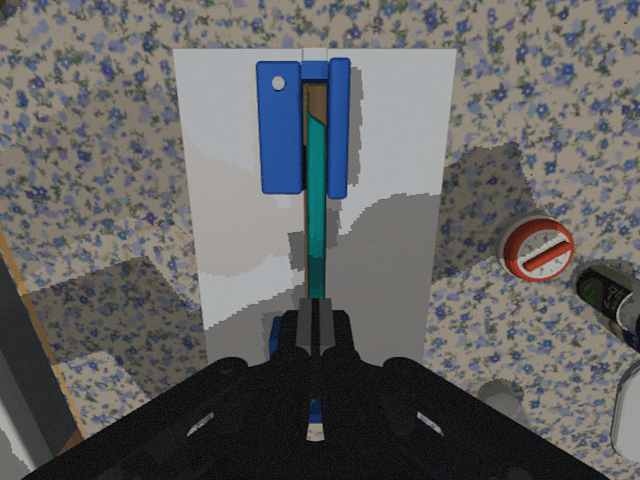

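The bar stands in the slot at columns 305–325, against the back wall, and the closed fingertips are above its middle. Views are used up, so I'm pressing down with force checks.

>>> drive_tool(rows=[{"dx":0,"dy":0,"dz":0.3,"wx":0,"wy":0,"wz":0,"hand":0},{"dx":0,"dy":0,"dz":0.55,"wx":0,"wy":0,"wz":0,"hand":0},{"dx":0,"dy":0,"dz":0.65,"wx":0,"wy":0,"wz":0,"hand":0},{"dx":0,"dy":0,"dz":0.72,"wx":0,"wy":0,"wz":0,"hand":0},{"dx":0,"dy":0,"dz":0.78,"wx":0,"wy":0,"wz":0,"hand":0},{"dx":0,"dy":0,"dz":0.84,"wx":0,"wy":0,"wz":0,"hand":0},{"dx":0,"dy":0,"dz":0.84,"wx":0,"wy":0,"wz":0,"hand":0}])

```text
clock: 14.55
eef_pos: [0.54, 0.2184, 0.1676]
tool_rot: [0.754, 0.657, 0.0, -0.0]
ft_force: [-0.5, -0.2, 0.8]
grip_width: 0.0001
grasp_force: 0.5
```

>>> drive_tool(rows=[{"dx":0,"dy":0,"dz":0.06,"wx":0,"wy":0,"wz":0,"hand":0},{"dx":0,"dy":0,"dz":0.12,"wx":0,"wy":0,"wz":0,"hand":0},{"dx":0,"dy":0,"dz":0.18,"wx":0,"wy":0,"wz":0,"hand":0},{"dx":0,"dy":0,"dz":0.24,"wx":0,"wy":0,"wz":0,"hand":0},{"dx":0,"dy":0,"dz":0.3,"wx":0,"wy":0,"wz":0,"hand":0},{"dx":0,"dy":0,"dz":0.3,"wx":0,"wy":0,"wz":0,"hand":0}])

```text
clock: 15.15
eef_pos: [0.5402, 0.2181, 0.1516]
tool_rot: [0.754, 0.656, -0.0, 0.0]
ft_force: [0.8, 0.3, 0.1]
grip_width: -0.0001
grasp_force: 0.1
```

>>> drive_tool(rows=[{"dx":0,"dy":0,"dz":0.06,"wx":0,"wy":0,"wz":0,"hand":0},{"dx":0,"dy":0,"dz":0.12,"wx":0,"wy":0,"wz":0,"hand":0},{"dx":0,"dy":0,"dz":0.18,"wx":0,"wy":0,"wz":0,"hand":0},{"dx":0,"dy":0,"dz":0.24,"wx":0,"wy":0,"wz":0,"hand":0}])

```text
clock: 15.55
eef_pos: [0.5403, 0.218, 0.1398]
tool_rot: [0.754, 0.656, 0.0, 0.0]
ft_force: [0.9, -0.7, 0.2]
grip_width: 0.0001
grasp_force: 0.1
```

>>> drive_tool(rows=[{"dx":0,"dy":0,"dz":0.06,"wx":0,"wy":0,"wz":0,"hand":0},{"dx":0,"dy":0,"dz":0.12,"wx":0,"wy":0,"wz":0,"hand":0},{"dx":0,"dy":0,"dz":0.18,"wx":0,"wy":0,"wz":0,"hand":0},{"dx":0,"dy":0,"dz":0.18,"wx":0,"wy":0,"wz":0,"hand":0}])

```text
clock: 15.95
eef_pos: [0.5396, 0.218, 0.1305]
tool_rot: [0.754, 0.656, -0.001, -0.0]
ft_force: [0.5, -0.9, 0.6]
grip_width: -0.0
grasp_force: 0.0
```

Run:
```python
from h import *
o=bot.get_obs(); im=bot.camera("wrist"); cv2.imwrite("pics/w7.png",im[:,:,::-1])
print(o["clock"],o["eef_pos"],o["ft_force"])
hsv=cv2.cvtColor(im,cv2.COLOR_RGB2HSV); t=(hsv[:,:,0]>80)&(hsv[:,:,0]<100)&(hsv[:,:,1]>120)
print("teal px",t.sum(), [ (r,np.where(t[r])[0][[0,-1]].tolist()) for r in range(0,480,15) if t[r].sum()>3])
b=bot.look_for("wrist","bar_mid"); print([(x["extent"],x["score"]) for x in b])
bot.camera("side"); b=bot.look_for("side","bar_mid"); print([(x["extent"],x["score"]) for x in b])
```

```text
15.95 [0.5396 0.218  0.1305] [ 0.4627 -0.9245  0.5813]
teal px 4018 [(135, [299, 329]), (150, [299, 329]), (165, [306, 329]), (180, [306, 329]), (195, [306, 328]), (210, [307, 329]), (225, [307, 328]), (240, [299, 328]), (255, [299, 327]), (375, [207, 394]), (405, [167, 486]), (435, [94, 426]), (450, [97, 533]), (465, [115, 519])]
[]
[]
```

>>> drive_tool(rows=[{"dx":0,"dy":0,"dz":0.03,"wx":0,"wy":0,"wz":0,"hand":0},{"dx":0,"dy":0,"dz":0.06,"wx":0,"wy":0,"wz":0,"hand":0},{"dx":0,"dy":0,"dz":0.06,"wx":0,"wy":0,"wz":0,"hand":0}])

```text
clock: 16.45
eef_pos: [0.5399, 0.2181, 0.128]
tool_rot: [0.754, 0.656, -0.0, -0.0]
ft_force: [-1.1, -0.6, 0.6]
grip_width: 0.0
grasp_force: 0.0
```

>>> drive_tool(rows=[{"dx":0,"dy":0,"dz":-1.0,"wx":0,"wy":0,"wz":0,"hand":0},{"dx":0,"dy":0,"dz":-2.0,"wx":0,"wy":0,"wz":0,"hand":0},{"dx":-1.6,"dy":0,"dz":-2.2,"wx":0,"wy":0,"wz":0,"hand":0},{"dx":-1.6,"dy":0,"dz":-2.2,"wx":0,"wy":0,"wz":0,"hand":0},{"dx":-1.6,"dy":0,"dz":-2.2,"wx":0,"wy":0,"wz":0,"hand":0},{"dx":-1.6,"dy":0,"dz":-2.2,"wx":0,"wy":0,"wz":0,"hand":0}])

```text
clock: 17.05
eef_pos: [0.5291, 0.1385, 0.2387]
tool_rot: [0.755, 0.656, 0.0, -0.0]
ft_force: [0.7, -0.2, -0.7]
grip_width: -0.0003
grasp_force: 0.0
```

Run:
```python
from h import *
o=bot.get_obs(); im=bot.camera("wrist"); cv2.imwrite("pics/w8.png",im[:,:,::-1]); C=cam("wrist",o)
print(o["clock"],o["eef_pos"],o["ft_force"])
hsv=cv2.cvtColor(im,cv2.COLOR_RGB2HSV); t=(hsv[:,:,0]>80)&(hsv[:,:,0]<100)&(hsv[:,:,1]>110)
P=proj(C,[(0.539+.1375*s+.9905*q,.217+.9905*s-.1375*q,.115) for s in(-.102,-.04,0,.04,.102) for q in(-.0065,.0065)]); print("slot px",P.round(0).tolist())
for r in range(0,400,12):
    c=np.where(t[r])[0]
    if len(c)>3: print(r,c[0],c[-1],len(c),im[r,(c[0]+c[-1])//2])
for z in(.161,.115,.09,.06,.02): print(z,proj(C,[(0.539+.1375*s,.217+.9905*s,z) for s in(-.098,.098)]).round(0).tolist(), "w11:",np.ptp(proj(C,[(0.539-.0055,.217,z),(0.539+.0055,.217,z)])[:,0]).round(1))
```

```text
17.05 [0.5291 0.1385 0.2387] [ 0.661  -0.204  -0.7039]
slot px [[305.0, 267.0], [323.0, 267.0], [304.0, 184.0], [323.0, 184.0], [303.0, 123.0], [323.0, 123.0], [303.0, 56.0], [323.0, 56.0], [301.0, -65.0], [324.0, -65.0]]
24 308 323 16 [15 54 52]
36 308 322 15 [19 59 59]
48 303 322 20 [21 61 59]
60 303 322 20 [20 58 60]
72 303 322 16 [17 59 58]
84 303 322 18 [12 60 59]
96 304 322 17 [30 64 62]
108 304 322 17 [17 60 60]
120 306 322 16 [32 66 67]
216 309 322 14 [15 59 59]
372 215 432 7 [19 19 26]
384 230 451 7 [11  8 17]
396 246 458 10 [10 16 18]
0.161 [[314.0, 290.0], [312.0, -101.0]] w11: 20.2
0.115 [[314.0, 262.0], [313.0, -57.0]] w11: 16.6
0.09 [[314.0, 250.0], [313.0, -39.0]] w11: 15.1
0.06 [[314.0, 239.0], [313.0, -23.0]] w11: 13.7
0.02 [[314.0, 226.0], [313.0, -5.0]] w11: 12.1
```

>>> drive_tool(rows=[{"dx":1.6,"dy":0,"dz":0,"wx":0,"wy":0,"wz":0,"hand":0},{"dx":1.6,"dy":0,"dz":0,"wx":0,"wy":0,"wz":0,"hand":0},{"dx":1.6,"dy":0,"dz":0,"wx":0,"wy":0,"wz":0,"hand":0}])

```text
clock: 17.4
eef_pos: [0.54, 0.2228, 0.237]
tool_rot: [0.752, 0.659, 0.0, -0.001]
ft_force: [0.6, -1.0, 0.5]
grip_width: -0.0002
grasp_force: 0.0
```

Run:
```python
from h import *
o=bot.get_obs(); im=bot.camera("wrist"); cv2.imwrite("pics/w9.png",im[:,:,::-1]); C=cam("wrist",o)
print(o["clock"],o["eef_pos"])
def rows(im,sat=110):
    hsv=cv2.cvtColor(im,cv2.COLOR_BGR2HSV); t=(hsv[:,:,0]>80)&(hsv[:,:,0]<100)&(hsv[:,:,1]>sat)
    t[:,:295]=0;t[:,332:]=0
    return [(r,int(np.where(t[r])[0][0]),int(np.where(t[r])[0][-1])) for r in range(70,310) if t[r].sum()>5]
a=rows(cv2.imread("pics/w6.png")); b=rows(cv2.imread("pics/w9.png")); print(a[:3],a[-1],a[::20]);print(b[:3],b[-1],b[::12])
C6=cam("wrist",dict(eef_pos=[.5395,.218,.2081],tool_rot=[.7541,.6567,0,0]))
for z in(.166,.161,.156): print("w6",z,toz(C6,[(315,a[0][0])],z))
for z in(.11,.1,.086,.07,.04,.02): print("w9",z,toz(C,[(315,b[0][0])],z))
for q,i in(("side",0),("top",0)):
    bot.camera(q); r=bot.look_for(q,"bar_mid"); print(q,[(x["extent"],x["score"]) for x in r])
```

```text
17.4 [0.54   0.2228 0.237 ]
[(116, 307, 312), (117, 307, 314), (118, 307, 315)] (298, 312, 321) [(116, 307, 312), (136, 307, 326), (156, 307, 326), (176, 306, 326), (196, 307, 325), (216, 307, 325), (236, 307, 325), (256, 308, 324), (276, 308, 324), (296, 308, 324)]
[(128, 306, 325), (129, 305, 324), (130, 306, 324)] (297, 307, 318) [(128, 306, 325), (140, 306, 325), (152, 312, 324), (164, 311, 324), (176, 311, 324), (188, 311, 323), (200, 306, 323), (212, 308, 323), (294, 307, 313)]
w6 0.166 [[0.551  0.3011 0.166 ]]
w6 0.161 [[0.551  0.3011 0.161 ]]
w6 0.156 [[0.551  0.3011 0.156 ]]
w9 0.11 [[0.5498 0.2983 0.11  ]]
w9 0.1 [[0.5498 0.298  0.1   ]]
w9 0.086 [[0.5497 0.2976 0.086 ]]
w9 0.07 [[0.5496 0.2971 0.07  ]]
w9 0.04 [[0.5494 0.2962 0.04  ]]
w9 0.02 [[0.5493 0.2955 0.02  ]]
side [([378.2, 262.0, 16.6, 39.3], 0.47)]
top [([226.2, 266.9, 113.2, 84.3], 0.55)]
```

>>> drive_tool(rows=[{"dx":-1.0,"dy":0,"dz":-0.9,"wx":0,"wy":0,"wz":0,"hand":0},{"dx":-1.8,"dy":0,"dz":-1.6,"wx":0,"wy":0,"wz":0,"hand":0},{"dx":-1.8,"dy":0,"dz":-1.6,"wx":0,"wy":0,"wz":0,"hand":0},{"dx":-1.8,"dy":0,"dz":-1.6,"wx":0,"wy":0,"wz":0,"hand":0},{"dx":-1.8,"dy":0,"dz":-1.6,"wx":0,"wy":0,"wz":0,"hand":0},{"dx":-1.8,"dy":0,"dz":-1.6,"wx":0,"wy":0,"wz":0,"hand":0}])

```text
clock: 18.25
eef_pos: [0.5271, 0.1295, 0.3167]
tool_rot: [0.754, 0.657, -0.001, -0.001]
ft_force: [-0.5, 0.0, -0.7]
grip_width: 0.0005
grasp_force: 0.0
```

Run:
```python
from h import *
o=bot.get_obs(); im=bot.camera("wrist"); cv2.imwrite("pics/w10.png",im[:,:,::-1]); C=cam("wrist",o)
print(o["clock"],o["eef_pos"])
for z in(.157,.145,.115,.105,.086,.06,.02): print(z,proj(C,[(.5497,.298,z),(.536,.195,z),(.536-.0137,.195-.099,z)]).round(1).tolist())
c0=int(proj(C,[(.5497,.298,.1)])[0,0])
print(c0)
for r in range(0,300,5): print(r,im[r,c0-12:c0+12:3].mean(1).round().astype(int).tolist(), (im[r,c0-3:c0+4].mean(0)).round().astype(int).tolist())
w9=cv2.imread("pics/w9.png")[:,:,::-1]; print("w9 slot profile rows 152-188"); print([w9[155:186,c].mean(0).round().astype(int).tolist() for c in range(298,332)])
```

```text
18.25 [0.5271 0.1295 0.3167]
0.157 [[314.5, -20.8], [315.4, 140.1], [315.5, 262.2]]
0.145 [[314.5, -14.8], [315.5, 139.1], [315.6, 257.0]]
0.115 [[314.7, -2.1], [315.5, 136.9], [315.6, 245.5]]
0.105 [[314.7, 1.7], [315.5, 136.3], [315.6, 242.1]]
0.086 [[314.8, 8.1], [315.6, 135.1], [315.7, 236.1]]
0.06 [[314.9, 15.8], [315.6, 133.8], [315.7, 228.7]]
0.02 [[315.1, 25.7], [315.7, 132.0], [315.7, 218.9]]
314
0 [92, 56, 65, 61, 61, 65, 69, 62] [81, 64, 45]
5 [92, 61, 75, 70, 70, 75, 74, 67] [93, 73, 50]
10 [94, 61, 21, 37, 71, 80, 77, 71] [85, 68, 48]
15 [95, 64, 24, 22, 66, 41, 18, 33] [73, 64, 23]
20 [95, 63, 29, 25, 66, 38, 35, 51] [73, 64, 22]
25 [92, 65, 29, 25, 55, 45, 37, 38] [41, 59, 42]
30 [95, 62, 20, 16, 44, 44, 43, 46] [17, 50, 50]
35 [95, 65, 18, 23, 50, 42, 42, 46] [16, 54, 53]
40 [92, 68, 20, 10, 42, 51, 51, 42] [17, 52, 52]
45 [28, 27, 15, 28, 47, 46, 52, 61] [20, 57, 56]
50 [91, 108, 42, 55, 45, 41, 54, 133] [20, 62, 62]
55 [179, 183, 36, 42, 43, 38, 50, 127] [17, 60, 60]
60 [175, 181, 36, 50, 41, 46, 50, 129] [18, 61, 61]
65 [180, 182, 34, 52, 44, 47, 57, 128] [20, 62, 
[... 2190 characters left out ...]
 [87, 84, 77]
285 [63, 61, 90, 82, 57, 92, 107, 130] [79, 76, 67]
290 [77, 89, 106, 146, 142, 148, 144, 144] [155, 145, 131]
295 [107, 127, 123, 117, 135, 121, 111, 88] [124, 125, 127]
w9 slot profile rows 152-188
[[38, 79, 151], [39, 80, 151], [39, 81, 152], [36, 77, 147], [30, 66, 131], [21, 55, 110], [18, 36, 73], [20, 20, 22], [23, 23, 21], [19, 20, 21], [22, 20, 21], [19, 19, 19], [18, 15, 15], [18, 46, 45], [15, 59, 58], [13, 57, 56], [19, 60, 58], [27, 63, 62], [25, 62, 61], [13, 57, 56], [13, 56, 56], [11, 55, 54], [23, 61, 60], [34, 66, 65], [33, 67, 65], [22, 63, 61], [21, 57, 59], [21, 43, 61], [13, 29, 61], [22, 50, 99], [25, 64, 128], [34, 73, 142], [40, 81, 152], [42, 83, 154]]
```

The wrist picture settles it numerically. The packet's label face shows through the slot, and its tips span rows 12–207, which fits a 196 mm bar only at about 30 mm height. So it has dropped through and lies inside the box, roughly 7 mm off centre in y.

```bash
python3 -c "
from workcell import bot
print(bot.job_done())"
```

```text
the job is handed in; nothing more can be done
None
```

I slid the wafer bar through the slot and handed the job in; the last wrist picture puts it lying inside the snack box at about 30 mm height, wrist-force readings stayed below about 8 N and the arm stayed clear of the mill, glass and timer, but no verdict came back.

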